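# Find the loose chair spindle by feel and stand it up for regluing

## Robot

A 7-joint arm with a two-finger parallel gripper is mounted at the origin on a cart in front of the work surface, level with it; the furniture and walls round the work are solid. World frame = base frame: x ahead of the robot, y to its left, z up, the work surface at z = 0. Lengths are in m, angles in rad, forces in N, time in s.
With the tool pointing down it reaches from about 0.4 to 0.85 m from the base axis. Payload 6.9 kg.
Tool frame: the origin (TCP) lies on the centre line of the jaws, within the pads' length; the fingertips stand 8 mm ahead of it and the grasp point (between the pads) lies 11 mm behind it; z points along the fingers, y is the line along which they close (so a half turn about z gives the same grasp; the last joint's range is limited). The gripper opens to 85 mm and grips with 20 to 120 N. Pads are 22 mm wide; open, the fingers measure 114 mm over their backs; the gripper's body (76 mm by 85 mm) begins 54 mm behind the grasp point. The pads swing forward as they close: fully open they stand 13 mm farther back than shut.
Start: joints at [-1.212, 0.507, -0.238, 1.5, 0.126, 1.149, -0.155], TCP at [0.156, 0.605, 0.239] pointing down, gripper open.
Joint ranges: [-3.08, 3.08], [-0.24, 2.05], [-1.43, 1.35], [0, 2.5], [-1.52, 4.66], [0.17, 1.96], [-2.89, 2.89]. Speed limits (rad/s): [2.39, 2.39, 3.14, 3.14, 3.14, 3.14, 3.14].

## Interface

Orientations are given as [roll, pitch, yaw] about the fixed x, y, z axes, in that order (R = Rz(yaw) Ry(pitch) Rx(roll)).
In Python, from workcell import status, eyes, job, find_in gives the robot as it stands.
- The arm moves only by the tool carry_out, never from a script. Its argument "increments" is one flat list of numbers, 7 for each row, row after row: the finger opening in m, from 0 to 0.0854, then the shift along the tool's x, y, z in m, then the turn, a rotation vector about the tool's x, y, z in rad. A call has exactly 5 rows; each row is the pose to reach, as a shift and turn from the pose commanded when the call began, along the tool's axes at that moment; what a row does not reach only later rows make up. A row lasts 1/8 s, in which the tool goes at most 62.5 mm and 10.7 degrees, less where a joint would pass 70% of its speed; a pose out of reach is approached as far as the arm can. A call with a gripper value outside its range is refused whole. The fingers move at their own pace and stop on an object; "force" is the grip in N (left out, the last holds). Time passes only in rows, so rows that repeat a pose let the fingers close, or fill a call up. It gives the time, the measured TCP pose, the force, the opening and the grip force at its end, in the units of the state.
- status.read_state(): the state, without advancing time (a new reading comes with each control period).
- eyes.snapshot(name): name is "scene" or "top" or "wrist"; returns (picture, depth): 480x640x3 uint8, red, green, blue; 480x640 float32, m along the optical axis (not along the pixel's ray), 0 where there is no reading.
- eyes.camera_params(name): a dict with "mtx" (3x3 intrinsics, pixels), "k1" (the pictures are not rectified: a ray, as slopes to the right and down, at radius r is drawn at 1 + k1 r^2 times it, then the intrinsics apply), "world_from_camera" (4x4, takes a point from camera to world coordinates). Camera axes: x right, y up, looking along -z (the intrinsics and any distortion apply to the point x, -y, -z); pixel columns grow to the right and rows downward; lengths in m; the calibration is good to about 2 mm. A picture is of the moment at which its call begins: read the wrist's pose just before it. camera_params takes no time and is no camera call; for the wrist camera it gives the pose at the moment of the call.
- job.hand_in(): hands the job in; it is judged then, once.
Trained networks look in the newest picture that a camera, given by its name, has taken for a name from the list of things; names that differ only in an ending like _2 or _b are one class to them, and where a whole thing is asked for, a point or a joint stands for the part that bears it (a point fixed in the world has none). Each returns a list of dicts, best first, with "confidence" (0 to 1); they miss things now and then, are a little off and sometimes report something else, mostly with a low value. They report only what shows in the picture. A call takes as long as a camera call. They do not tell look-alikes from the thing itself.
- find_in(camera, thing): "bbox" ([centre column, centre row, width, height] in pixels, round what is visible of it).
The state is a dict: "t": time; "joint_pos": joint angles; "dq": joint speeds; "joint_efforts": joint torques, N m; "position": TCP position; "orientation": TCP orientation; "wrist_force": force on the tool from outside, world axes, zero at the start; "ft_torque": the same for the moment, N m; "width": finger opening in m; "grip_force": force on a finger pad.
Only numpy, scipy, OpenCV 4.12 (cv2) and the standard library are available. Lean on these libraries where they do the work, as an engineer would, in place of code of your own. Each camera call takes 0.05 s, during which the arm holds its last target. There are 200 camera calls.

## Task

One of the four spindles in the chair rail is loose in its joint, and you can tell only by feel: rock them gently one after another across the rail, pushing away from you first and then back toward you, never forcing a sound joint. When you have rocked the loose one through its play both ways, draw it out and stand it fully home, upright, in the hole of the dark gluing stand, leaving the three sound spindles seated and the other things on the bench alone.

Things in the scene. Friction and masses are not known exactly. Their poses are not given: they have to be found in the camera images.
- rail: Pale wooden chair rail, 66 (x) x 330 (y) x 50 mm high, screwed to the bench through a 14 mm high cleat at each end (396 mm in all). Origin: centre of its underside. x points across it, away from the robot (within 0.25 rad), y along it to the robot's left. Four 21 mm bores through its top on the centre line, 80 mm apart; a spindle stands in each.
- seat1 (a point): Centre of bore 1's mouth in the rail's top, 50 mm above the bench, at y = -120 mm along the rail (1 is rightmost seen from the robot). Any of the spindles may stand here.
- seat2 (a point): Centre of bore 2's mouth in the rail's top, 50 mm above the bench, at y = -40 mm along the rail (1 is rightmost seen from the robot). Any of the spindles may stand here.
- seat3 (a point): Centre of bore 3's mouth in the rail's top, 50 mm above the bench, at y = 40 mm along the rail (1 is rightmost seen from the robot). Any of the spindles may stand here.
- seat4 (a point): Centre of bore 4's mouth in the rail's top, 50 mm above the bench, at y = 120 mm along the rail (1 is rightmost seen from the robot). Any of the spindles may stand here.
- spindle_a: One of four turned wooden spindles that look alike, 0.1 kg, upright in the rail. Origin on its axis under the shoulder (34 mm across, 8 mm thick), which rests on the rail's top; z up the axis. Neck 19 mm across; from 43 to 105 mm up a square block 22 x 22 mm, its faces square to the rail; round button top to 115 mm. Below the shoulder, hidden in the bore, a tenon 16 mm across, 40 mm long.
- top_a (a point): Centre of spindle_a's top end. A sound joint gives only a few mm here under a 4 N push and cannot be drawn by hand; the loose one rocks freely, 10 mm or more to each side under less than 1 N, falls back upright when let go and lifts straight out. Which one is loose changes every time and cannot be seen.
- spindle_b: One of four turned wooden spindles that look alike, 0.1 kg, upright in the rail. Origin on its axis under the shoulder (34 mm across, 8 mm thick), which rests on the rail's top; z up the axis. Neck 19 mm across; from 43 to 105 mm up a square block 22 x 22 mm, its faces square to the rail; round button top to 115 mm. Below the shoulder, hidden in the bore, a tenon 16 mm across, 40 mm long.
- top_b (a point): Centre of spindle_b's top end. A sound joint gives only a few mm here under a 4 N push and cannot be drawn by hand; the loose one rocks freely, 10 mm or more to each side under less than 1 N, falls back upright when let go and lifts straight out. Which one is loose changes every time and cannot be seen.
- spindle_c: One of four turned wooden spindles that look alike, 0.1 kg, upright in the rail. Origin on its axis under the shoulder (34 mm across, 8 mm thick), which rests on the rail's top; z up the axis. Neck 19 mm across; from 43 to 105 mm up a square block 22 x 22 mm, its faces square to the rail; round button top to 115 mm. Below the shoulder, hidden in the bore, a tenon 16 mm across, 40 mm long.
- top_c (a point): Centre of spindle_c's top end. A sound joint gives only a few mm here under a 4 N push and cannot be drawn by hand; the loose one rocks freely, 10 mm or more to each side under less than 1 N, falls back upright when let go and lifts straight out. Which one is loose changes every time and cannot be seen.
- spindle_d: One of four turned wooden spindles that look alike, 0.1 kg, upright in the rail. Origin on its axis under the shoulder (34 mm across, 8 mm thick), which rests on the rail's top; z up the axis. Neck 19 mm across; from 43 to 105 mm up a square block 22 x 22 mm, its faces square to the rail; round button top to 115 mm. Below the shoulder, hidden in the bore, a tenon 16 mm across, 40 mm long.
- top_d (a point): Centre of spindle_d's top end. A sound joint gives only a few mm here under a 4 N push and cannot be drawn by hand; the loose one rocks freely, 10 mm or more to each side under less than 1 N, falls back upright when let go and lifts straight out. Which one is loose changes every time and cannot be seen.
- stand: Dark wooden gluing stand, 84 x 84 x 50 mm high, screwed to the bench by a 14 mm high cleat at each side. Origin: centre of its underside.
- stand_hole (a point): Centre of the mouth of the stand's one hole, in its top face 50 mm above the bench: 24 mm across, through the whole stand, with a 2 mm chamfer. A spindle's tenon goes in until its shoulder rests on the top face.
- sand_block: Cork and paper sanding block, 63x101x34 mm, lying on the bench; bystander, leave it alone. Origin: centre of its underside.
- tape_measure: Tape measure, 37x93x64 mm, lying on the bench; bystander, leave it alone. Origin: centre of its underside.
- offcut_oak: Oak offcut, 40x110x22 mm, lying on the bench; bystander, leave it alone. Origin: centre of its underside.
- block_plane: Metal block plane, 49x176x53 mm, lying on the bench; bystander, leave it alone. Origin: centre of its underside.
- chisel0: Bench chisel, 28x251x28 mm, lying on the bench; bystander, leave it alone. Origin: centre of its underside.
- push_block: Wooden push block with a bow handle, 44x140x60 mm, lying on the bench; bystander, leave it alone. Origin: centre of its underside.
Things that resemble listed ones, but are neither listed nor needed, are in the scene too. Leave any pink or turquoise look-alike of the spindle_b alone.

How it is judged:
By the outcome, as a careful person would: the job done as asked, in the order asked, and still so for the second after the job is handed in, with the robot touching nothing.
It also fails if it takes over 64 s, if anything falls off the work surface, if the arm or the gripper's body presses on something with over 40 N, if the wrist force passes 120 N, or if a joint passes its speed limit or range.

## Working session

There is one attempt and no reset: what is moved stays moved. The work goes in short steps, Python scripts to look and compute and a tool call to move; the robot and the scene stay as the last step left them, time stands still between calls to the robot, and variables do not carry over. Pictures are saved under pics/ and viewed, at most 10 in all, crops included, and the job is handed in when it is done.

Besides the shell and the picture viewer there is one more tool, called after ">>>" in YAML: its name, and indented under it one key for each argument. carry_out: Moves the arm, as the interface text tells. Its arguments: {"type":"object","properties":{"increments":{"type":"array","items":{"type":"number"}},"force":{"type":"number"}},"required":["increments"]}

```bash
mkdir -p pics; ls; python3 - <<'E'
from workcell import status, eyes
import cv2,numpy as np
print(status.read_state())
for n in ("scene","top"):
    p,d=eyes.snapshot(n); cv2.imwrite(f"pics/{n}0.png",p[:,:,::-1]); np.save(f"pics/{n}0.npy",d)
    c=eyes.camera_params(n); print(n,c)
E
```

```text
pics
{'t': 0.0, 'joint_pos': array([-1.21250228,  0.50835089, -0.23752711,  1.50115739,  0.12568887,
        1.14892777, -0.15481609]), 'dq': array([-0.00121048, -0.00035107,  0.00039158, -0.00073247,  0.00015688,
        0.00017527, -0.00087686]), 'joint_efforts': array([ 4.84517004e-04, -6.20592427e+01, -2.18680367e+00, -2.49649465e+01,
        1.25719397e-02,  1.21968382e-02, -5.50110911e-06]), 'position': array([0.15626339, 0.60462166, 0.23841318]), 'orientation': array([-3.13973832e+00,  2.80013983e-05,  2.88880014e+00]), 'wrist_force': array([ 0.19456853, -1.10368574,  0.8491601 ]), 'ft_torque': array([ 0.0363578 , -0.04581579, -0.0282771 ]), 'grip_force': 0.0, 'width': 0.08551667957447098}
scene {'mtx': array([[622.75449221,   0.        , 316.67663294],
       [  0.        , 622.75449221, 239.60398766],
       [  0.        ,   0.        ,   1.        ]]), 'k1': 0.0765415130601387, 'world_from_camera': array([[ 0.43982223,  0.51783494, -0.73375976, -0.47150127],
       [-0.8978106 ,  0.23333366, -0.37348565, -0.63977516],
       [-0.02219307,  0.82304458,  0.56754303,  0.89122304],
       [ 0.        ,  0.        ,  0.        ,  1.        ]])}
top {'mtx': array([[591.95711554,   0.        , 318.12403454],
       [  0.        , 591.95711554, 238.98026986],
       [  0.        ,   0.        ,   1.        ]]), 'k1': -0.12165870753588355, 'world_from_camera': array([[ 0.01714369,  0.99720181, -0.07276437,  0.44479677],
       [-0.99976286,  0.01807408,  0.01214709, -0.10813153],
       [ 0.01342824,  0.07253886,  0.99727519,  1.48041577],
       [ 0.        ,  0.        ,  0.        ,  1.        ]])}
```

View pics/scene0.png

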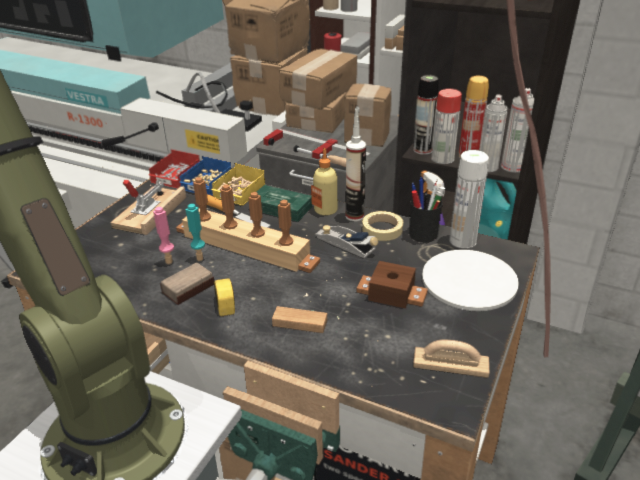

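View pics/top0.png

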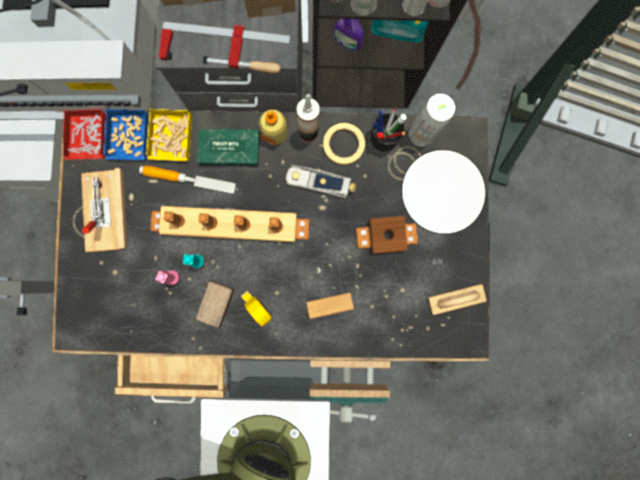

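Top view: the rail has its four brown spindles at about (170,218), (206,221), (240,223) and (275,225), and the stand hole is at (390,234). The pink look-alike at (168,278) and the turquoise one at (193,261) are not candidates. The only candidates are the four brown ones in the rail.

```bash
cat > h.py <<'E'
import numpy as np,cv2
from workcell import status,eyes,find_in
def cloud(n,d,c=None):
    c=c or eyes.camera_params(n); K=c["mtx"]; h,w=d.shape
    u,v=np.meshgrid(np.arange(w),np.arange(h))
    uv=np.stack([u,v],-1).reshape(-1,1,2).astype(float)
    # k1 model: radial only
    p=cv2.undistortPoints(uv,K,np.array([c["k1"],0,0,0,0.])).reshape(h,w,2)
    P=np.stack([p[...,0]*d,-p[...,1]*d,-d],-1); T=c["world_from_camera"]
    return P@T[:3,:3].T+T[:3,3]
E
python3 - <<'E'
from h import *
d=np.load("pics/top0.npy"); W=cloud("top",d); np.save("pics/W.npy",W)
def reg(r0,r1,c0,c1,z0,z1):
    P=W[r0:r1,c0:c1].reshape(-1,3); return P[(P[:,2]>z0)&(P[:,2]<z1)]
bench=reg(315,330,200,300,-.05,.05); print("bench z",np.median(bench[:,2]))
for nm,a in (("rail",(200,250,140,320)),("stand",(205,265,350,425))):
    P=reg(*a,.035,.062)
    r=cv2.minAreaRect(P[:,:2].astype(np.float32)); print(nm,r,np.median(P[:,2]),len(P))
P=reg(195,250,140,320,.12,.2)
print(len(P),P[:,2].max())
o=P[np.argsort(P[:,1])]
g=np.split(o,np.where(np.diff(o[:,1])>.02)[0]+1)
for q in g:
    if len(q)>3: print(len(q),q.mean(0),q.min(0),q.max(0))
p=cv2.imread("pics/top0.png")
crop=p[200:260,140:430]; cv2.imwrite("pics/c1.png",cv2.resize(crop,None,fx=2.7,fy=2.7,interpolation=cv2.INTER_CUBIC))
# hole: dark pixels/low z
S=W[222:248,375:405]; m=S[...,2]<.03
print("hole",m.sum(),S[m].mean(0) if m.any() else None)
print([ (f["bbox"],f["confidence"]) for f in find_in("top","spindle_a")])
# surrounding obstacles
for n,a in dict(tur=(250,272,180,206),pink=(265,290,150,182),plane=(160,200,280,358),chis=(160,195,135,240),box=(125,166,195,260),dish=(150,232,402,486)).items():
    P=reg(*a,.015,.4); print(n,P.min(0).round(3),P.max(0).round(3))
E
```

```text
bench z 0.0013259624802495207
rail ((0.5834024548530579, 0.0968373566865921), (0.3318769633769989, 0.06724268198013306), 88.13774108886719) 0.05003058106624825 2945
stand ((0.5641099810600281, -0.2966384291648865), (0.08202443271875381, 0.08283253014087677), 5.493969917297363) 0.05028643101824348 1086
497 0.17076478211487034
112 [ 0.57812452 -0.02482244  0.154915  ] [ 0.56875322 -0.03505444  0.12157629] [ 0.58983612 -0.01278826  0.16926763]
120 [0.57942836 0.05457231 0.15338079] [0.57007404 0.04458976 0.12116103] [0.59317692 0.06624156 0.16991942]
131 [0.58271108 0.13435019 0.15259522] [0.57315088 0.12530024 0.12004627] [0.59604862 0.14897795 0.16750537]
134 [0.58565058 0.21243081 0.15240349] [0.5760818  0.20376136 0.12071774] [0.59854342 0.22817254 0.17076478]
hole 55 [ 0.56810823 -0.30112453  0.00544574]
[([174.1, 221.6, 21.7, 15.7], 0.74), ([207.8, 222.6, 18.1, 15.7], 0.69), ([194.3, 262.1, 18.4, 15.8], 0.69), ([276.1, 225.7, 13.9, 15.0], 0.61), ([246.6, 226.8, 16.0, 12.5], 0.6), ([167.8, 276.8, 20.9, 14.8], 0.53)]
tur [0.476 0.153 0.039] [0.508 0.181 0.16 ]
pink [0.436 0.213 0.039] [0.465 0.245 0.163]
plane [ 0.658 -0.218  0.015] [ 0.753 -0.048  0.056]
chis [0.689 0.073 0.015] [0.744 0.328 0.042]
box [0.735 0.028 0.015] [0.828 0.179 0.045]
dish [ 0.572 -0.544  0.015] [ 0.781 -0.329  0.056]
```

View pics/c1.png

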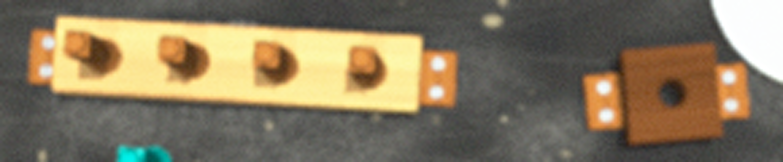

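The crop shows only the four brown spindles in the pale rail, at (80,45), (180,55), (270,60) and (365,65). The stand hole is at (672,94). I'll probe with the open jaws straddling each spindle across the rail, starting from seat 4 because it is nearest.

>>> carry_out:
  increments: [0.05, -0.046, -0.024, 0, 0, 0, 0.14, 0.05, -0.092, -0.048, 0, 0, 0, 0.28, 0.05, -0.138, -0.072, 0, 0, 0, 0.42, 0.05, -0.184, -0.096, 0, 0, 0, 0.56, 0.05, -0.23, -0.12, 0, 0, 0, 0.7]

```text
t: 0.78
position: [0.35, 0.4301, 0.2392]
orientation: [-3.141, 0.0, 2.184]
wrist_force: [0.4, 0.2, 0.3]
width: 0.0498
grip_force: 0.0
```

```bash
cat >> h.py <<'E'
from scipy.spatial.transform import Rotation as Ro
def inc(t,yaw):
    s=status.read_state(); R=Ro.from_euler('xyz',s["orientation"])
    T=Ro.from_euler('xyz',[np.pi,0,yaw])
    print("at",s["position"].round(4),s["orientation"].round(3),"f",s["wrist_force"].round(2),"w",round(s["width"],4),"t",s["t"])
    print("shift",R.inv().apply(np.array(t)-s["position"]).round(4),"turn",(R.inv()*T).as_rotvec().round(3))
E
python3 -c "
from h import *
inc([.587,.217,.24],1.539)"
```

```text
at [0.35   0.4301 0.2392] [-3.141  0.     2.184] f [0.36 0.21 0.28] w 0.0498 t 0.775
shift [-0.3106  0.0711 -0.0008] turn [-0.     0.     0.645]
```

>>> carry_out:
  increments: [0.05, -0.06, 0.0138, 0, 0, 0, 0.13, 0.05, -0.12, 0.0276, 0, 0, 0, 0.26, 0.05, -0.18, 0.0414, 0, 0, 0, 0.39, 0.05, -0.24, 0.055, 0, 0, 0, 0.52, 0.05, -0.3, 0.069, 0, 0, 0, 0.645]

```text
t: 1.4
position: [0.5802, 0.2255, 0.2392]
orientation: [-3.141, -0.0, 1.54]
wrist_force: [0.0, 0.6, -0.1]
width: 0.05
grip_force: 0.0
```

```bash
python3 - <<'E'
from h import *
inc([.587,.217,.2],1.539)
for i in range(2):
  c=eyes.camera_params("wrist"); p,d=eyes.snapshot("wrist")
W=cloud("wrist",d,c); cv2.imwrite("pics/w1.png",p[:,:,::-1])
P=W.reshape(-1,3); P=P[(d.ravel()>0)&(P[:,0]>.5)&(P[:,0]<.65)]
for z0,z1 in((.158,.175),(.03,.06)):
    q=P[(P[:,2]>z0)&(P[:,2]<z1)]; o=q[np.argsort(q[:,1])]
    for g in np.split(o,np.where(np.diff(o[:,1])>.02)[0]+1):
        if len(g)>100: print(z0,len(g),np.median(g,0).round(4),g.min(0).round(4),g.max(0).round(4))
print(c["world_from_camera"][:3,3])
E
```

```text
at [0.5802 0.2255 0.2392] [-3.141 -0.     1.54 ] f [ 0.    0.61 -0.13] w 0.05 t 1.4
shift [-0.0083  0.0071  0.0392] turn [-0.    -0.     0.001]
0.158 488 [0.5873 0.1404 0.1644] [0.5784 0.1295 0.158 ] [0.5963 0.1472 0.1673]
0.158 620 [0.5906 0.2188 0.1647] [0.5814 0.209  0.1581] [0.5994 0.2264 0.1673]
0.03 11197 [0.5852 0.1631 0.0515] [ 0.5    -0.0151  0.03  ] [0.6239 0.2634 0.06  ]
0.03 2660 [0.5866 0.3677 0.0353] [0.5217 0.3549 0.03  ] [0.65   0.3813 0.0384]
[0.59032345 0.29124813 0.37468492]
```

View pics/w1.png

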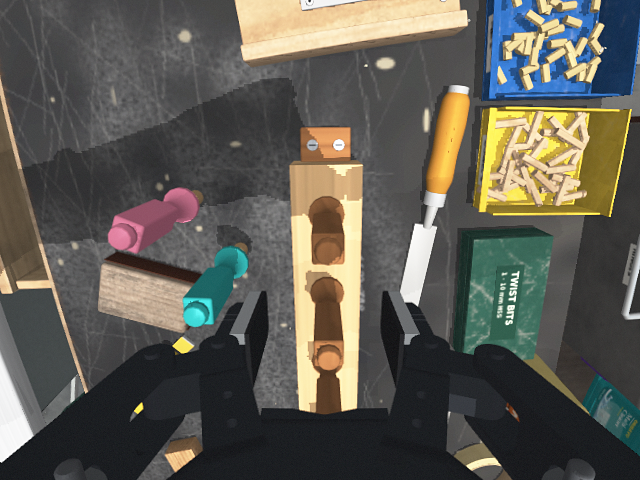

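The wrist view shows brown tops at (328,245) for seat 4 and (328,355) for seat 3. The pink and turquoise ones are off the rail. Now lowering to straddle seat 4.

>>> carry_out:
  increments: [0.05, -0.0077, 0.0086, 0.01, 0, 0, 0, 0.05, -0.0077, 0.0086, 0.045, 0, 0, 0, 0.05, -0.0077, 0.0086, 0.08, 0, 0, 0, 0.05, -0.0077, 0.0086, 0.104, 0, 0, 0, 0.05, -0.0077, 0.0086, 0.104, 0, 0, 0]

```text
t: 2.12
position: [0.5853, 0.2196, 0.1329]
orientation: [-3.137, 0.001, 1.546]
wrist_force: [0.1, 0.4, -0.3]
width: 0.0501
grip_force: 0.0
```

>>> carry_out:
  increments: [0.05, 0, 0.004, 0, 0, 0, 0, 0.05, 0, 0.008, 0, 0, 0, 0, 0.05, 0, 0.012, 0, 0, 0, 0, 0.05, 0, 0.013, 0, 0, 0, 0, 0.05, 0, 0.013, 0, 0, 0, 0]

```text
t: 2.75
position: [0.6005, 0.2185, 0.1354]
orientation: [3.141, -0.0, 1.544]
wrist_force: [0.3, 0.1, 0.6]
width: 0.0503
grip_force: 0.0
```

>>> carry_out:
  increments: [0.05, 0, 0.001, 0, 0, 0, 0, 0.05, 0, 0.002, 0, 0, 0, 0, 0.05, 0, 0.003, 0, 0, 0, 0, 0.05, 0, 0.003, 0, 0, 0, 0, 0.05, 0, 0.003, 0, 0, 0, 0]

```text
t: 3.38
position: [0.6034, 0.2185, 0.1352]
orientation: [-3.141, 0.0, 1.544]
wrist_force: [0.2, 1.2, 0.1]
width: 0.0497
grip_force: 0.1
```

>>> carry_out:
  increments: [0.05, 0, 0.001, 0, 0, 0, 0, 0.05, 0, 0.002, 0, 0, 0, 0, 0.05, 0, 0.002, 0, 0, 0, 0, 0.05, 0, 0.002, 0, 0, 0, 0, 0.05, 0, 0.002, 0, 0, 0, 0]

```text
t: 4.0
position: [0.6051, 0.2185, 0.1353]
orientation: [-3.141, 0.0, 1.544]
wrist_force: [-3.6, -0.2, 3.4]
width: 0.0502
grip_force: 1.9
```

Seat 4 is sound: 3.6 N after about 1.7 mm of give. Sliding along to seat 3.

>>> carry_out:
  increments: [0.05, 0, -0.018, 0, 0, 0, 0, 0.05, -0.03, -0.018, 0, 0, 0, 0, 0.05, -0.08, -0.018, 0, 0, 0, 0, 0.05, -0.08, -0.01, 0, 0, 0, 0, 0.05, -0.08, -0.006, 0, 0, 0, 0]

```text
t: 4.62
position: [0.5984, 0.1389, 0.1354]
orientation: [3.14, -0.001, 1.543]
wrist_force: [-0.4, 0.1, 0.2]
width: 0.0501
grip_force: 0.0
```

>>> carry_out:
  increments: [0.05, 0, 0.001, 0, 0, 0, 0, 0.05, 0, 0.002, 0, 0, 0, 0, 0.05, 0, 0.003, 0, 0, 0, 0, 0.05, 0, 0.004, 0, 0, 0, 0, 0.05, 0, 0.004, 0, 0, 0, 0]

```text
t: 5.25
position: [0.6012, 0.1386, 0.1353]
orientation: [-3.141, 0.0, 1.544]
wrist_force: [-0.4, -0.4, 0.5]
width: 0.0502
grip_force: 0.2
```

>>> carry_out:
  increments: [0.05, 0, 0.001, 0, 0, 0, 0, 0.05, 0, 0.002, 0, 0, 0, 0, 0.05, 0, 0.002, 0, 0, 0, 0, 0.05, 0, 0.002, 0, 0, 0, 0, 0.05, 0, 0.002, 0, 0, 0, 0]

```text
t: 5.88
position: [0.6025, 0.1386, 0.1353]
orientation: [-3.14, -0.0, 1.544]
wrist_force: [-4.7, 0.2, 4.6]
width: 0.05
grip_force: 2.6
```

Seat 3 is sound (4.7 N). On to seat 2.

>>> carry_out:
  increments: [0.05, 0, -0.016, 0, 0, 0, 0, 0.05, -0.03, -0.017, 0, 0, 0, 0, 0.05, -0.08, -0.017, 0, 0, 0, 0, 0.05, -0.08, -0.01, 0, 0, 0, 0, 0.05, -0.08, -0.006, 0, 0, 0, 0]

```text
t: 6.5
position: [0.5962, 0.0588, 0.1354]
orientation: [3.14, -0.0, 1.543]
wrist_force: [0.4, -0.2, 0.6]
width: 0.0498
grip_force: 0.0
```

>>> carry_out:
  increments: [0.05, 0, 0.001, 0, 0, 0, 0, 0.05, 0, 0.002, 0, 0, 0, 0, 0.05, 0, 0.003, 0, 0, 0, 0, 0.05, 0, 0.0035, 0, 0, 0, 0, 0.05, 0, 0.0035, 0, 0, 0, 0]

```text
t: 7.12
position: [0.5986, 0.0587, 0.1353]
orientation: [-3.142, 0.0, 1.544]
wrist_force: [-0.4, 0.6, 0.2]
width: 0.0502
grip_force: 0.1
```

>>> carry_out:
  increments: [0.05, 0, 0.001, 0, 0, 0, 0, 0.05, 0, 0.0015, 0, 0, 0, 0, 0.05, 0, 0.0015, 0, 0, 0, 0, 0.05, 0, 0.0015, 0, 0, 0, 0, 0.05, 0, 0.0015, 0, 0, 0, 0]

```text
t: 7.75
position: [0.6001, 0.0585, 0.1353]
orientation: [-3.142, 0.0, 1.544]
wrist_force: [-0.6, 0.0, -0.3]
width: 0.05
grip_force: 0.1
```

>>> carry_out:
  increments: [0.05, 0, 0.001, 0, 0, 0, 0, 0.05, 0, 0.0015, 0, 0, 0, 0, 0.05, 0, 0.0015, 0, 0, 0, 0, 0.05, 0, 0.0015, 0, 0, 0, 0, 0.05, 0, 0.0015, 0, 0, 0, 0]

```text
t: 8.38
position: [0.6016, 0.0585, 0.1352]
orientation: [-3.142, 0.0, 1.544]
wrist_force: [0.1, 0.3, -0.6]
width: 0.0502
grip_force: 0.1
```

```bash
python3 -c "
from h import *
inc([.5842,.0585,.135],1.539)"
```

```text
at [0.6016 0.0585 0.1352] [-3.142  0.     1.544] f [ 0.12  0.3  -0.55] w 0.0502 t 8.375
shift [-0.0004 -0.0174  0.0002] turn [-0.     0.     0.005]
```

Seat 2 gives 3 mm with almost no force, so it looks like the loose one. Continuing gently.

>>> carry_out:
  increments: [0.05, 0, 0.001, 0, 0, 0, 0, 0.05, 0, 0.002, 0, 0, 0, 0, 0.05, 0, 0.003, 0, 0, 0, 0, 0.05, 0, 0.003, 0, 0, 0, 0, 0.05, 0, 0.003, 0, 0, 0, 0]

```text
t: 9.0
position: [0.6046, 0.0584, 0.1353]
orientation: [-3.142, 0.0, 1.544]
wrist_force: [-0.1, -0.0, 0.7]
width: 0.05
grip_force: 0.3
```

>>> carry_out:
  increments: [0.05, 0, 0.001, 0, 0, 0, 0, 0.05, 0, 0.002, 0, 0, 0, 0, 0.05, 0, 0.003, 0, 0, 0, 0, 0.05, 0, 0.003, 0, 0, 0, 0, 0.05, 0, 0.003, 0, 0, 0, 0]

```text
t: 9.62
position: [0.6077, 0.0583, 0.1353]
orientation: [3.142, 0.0, 1.544]
wrist_force: [-0.4, -0.6, 1.3]
width: 0.0498
grip_force: 0.3
```

>>> carry_out:
  increments: [0.05, 0, 0.001, 0, 0, 0, 0, 0.05, 0, 0.002, 0, 0, 0, 0, 0.05, 0, 0.002, 0, 0, 0, 0, 0.05, 0, 0.002, 0, 0, 0, 0, 0.05, 0, 0.002, 0, 0, 0, 0]

```text
t: 10.25
position: [0.6096, 0.0583, 0.1353]
orientation: [-3.142, 0.0, 1.544]
wrist_force: [-0.2, 0.2, 0.7]
width: 0.0496
grip_force: 0.3
```

>>> carry_out:
  increments: [0.05, 0, 0.001, 0, 0, 0, 0, 0.05, 0, 0.002, 0, 0, 0, 0, 0.05, 0, 0.002, 0, 0, 0, 0, 0.05, 0, 0.002, 0, 0, 0, 0, 0.05, 0, 0.002, 0, 0, 0, 0]

```text
t: 10.88
position: [0.6116, 0.0582, 0.1353]
orientation: [3.142, 0.0, 1.544]
wrist_force: [-0.0, 0.5, 0.4]
width: 0.0497
grip_force: 0.3
```

>>> carry_out:
  increments: [0.05, 0, -0.005, 0, 0, 0, 0, 0.05, 0, -0.01, 0, 0, 0, 0, 0.05, 0, -0.016, 0, 0, 0, 0, 0.05, 0, -0.022, 0, 0, 0, 0, 0.05, 0, -0.0275, 0, 0, 0, 0]

```text
t: 11.5
position: [0.5837, 0.059, 0.1354]
orientation: [3.142, -0.0, 1.544]
wrist_force: [-0.1, -0.0, -1.1]
width: 0.0501
grip_force: 0.0
```

>>> carry_out:
  increments: [0.05, 0, -0.003, 0, 0, 0, 0, 0.05, 0, -0.006, 0, 0, 0, 0, 0.05, 0, -0.009, 0, 0, 0, 0, 0.05, 0, -0.011, 0, 0, 0, 0, 0.05, 0, -0.013, 0, 0, 0, 0]

```text
t: 12.12
position: [0.5712, 0.0593, 0.1353]
orientation: [3.141, -0.0, 1.544]
wrist_force: [0.4, -0.3, 0.3]
width: 0.05
grip_force: 0.4
```

>>> carry_out:
  increments: [0.05, 0, -0.001, 0, 0, 0, 0, 0.05, 0, -0.002, 0, 0, 0, 0, 0.05, 0, -0.003, 0, 0, 0, 0, 0.05, 0, -0.004, 0, 0, 0, 0, 0.05, 0, -0.004, 0, 0, 0, 0]

```text
t: 12.75
position: [0.5671, 0.0594, 0.1353]
orientation: [-3.142, 0.0, 1.544]
wrist_force: [1.1, 0.4, 0.5]
width: 0.05
grip_force: 0.4
```

>>> carry_out:
  increments: [0.05, 0, -0.001, 0, 0, 0, 0, 0.05, 0, -0.002, 0, 0, 0, 0, 0.05, 0, -0.003, 0, 0, 0, 0, 0.05, 0, -0.004, 0, 0, 0, 0, 0.05, 0, -0.004, 0, 0, 0, 0]

```text
t: 13.38
position: [0.563, 0.0595, 0.1353]
orientation: [-3.141, 0.0, 1.544]
wrist_force: [0.5, 0.3, 1.1]
width: 0.0499
grip_force: 0.4
```

>>> carry_out:
  increments: [0.05, 0, -0.001, 0, 0, 0, 0, 0.05, 0, -0.002, 0, 0, 0, 0, 0.05, 0, -0.003, 0, 0, 0, 0, 0.05, 0, -0.003, 0, 0, 0, 0, 0.05, 0, -0.003, 0, 0, 0, 0]

```text
t: 14.0
position: [0.56, 0.0596, 0.1352]
orientation: [-3.141, 0.0, 1.544]
wrist_force: [-0.3, -0.5, 0.5]
width: 0.0501
grip_force: 0.3
```

>>> carry_out:
  increments: [0.05, 0, -0.001, 0, 0, 0, 0, 0.05, 0, -0.002, 0, 0, 0, 0, 0.05, 0, -0.002, 0, 0, 0, 0, 0.05, 0, -0.002, 0, 0, 0, 0, 0.05, 0, -0.002, 0, 0, 0, 0]

```text
t: 14.62
position: [0.5581, 0.0597, 0.1353]
orientation: [-3.141, 0.0, 1.544]
wrist_force: [0.9, 0.0, 1.1]
width: 0.05
grip_force: 0.4
```

Seat 2 rocked freely both ways, more than 13 mm each. Centring on it, lowering, then gripping.

>>> carry_out:
  increments: [0.05, 0, 0.006, 0, 0, 0, 0, 0.05, 0, 0.014, 0, 0, 0, 0, 0.05, 0, 0.022, 0, 0, 0, 0, 0.05, 0, 0.0265, 0, 0, 0, 0, 0.05, 0, 0.0265, 0.01, 0, 0, 0]

```text
t: 15.25
position: [0.5854, 0.0589, 0.1253]
orientation: [3.14, -0.0, 1.544]
wrist_force: [0.6, 0.8, -0.2]
width: 0.0498
grip_force: 0.0
```

>>> carry_out:
  increments: [0.05, 0, 0, 0.008, 0, 0, 0, 0.05, 0, 0, 0.008, 0, 0, 0, 0.03, 0, 0, 0.008, 0, 0, 0, 0.015, 0, 0, 0.008, 0, 0, 0, 0.01, 0, 0, 0.008, 0, 0, 0]
  force: 30

```text
t: 15.88
position: [0.5846, 0.059, 0.1174]
orientation: [3.141, -0.0, 1.544]
wrist_force: [0.2, -0.2, -1.1]
width: 0.0218
grip_force: 36.0
```

>>> carry_out:
  increments: [0.01, 0, 0, 0, 0, 0, 0, 0.01, 0, 0, 0, 0, 0, 0, 0.01, 0, 0, -0.003, 0, 0, 0, 0.01, 0, 0, -0.006, 0, 0, 0, 0.01, 0, 0, -0.006, 0, 0, 0]

```text
t: 16.5
position: [0.5849, 0.059, 0.1237]
orientation: [3.141, -0.0, 1.544]
wrist_force: [0.1, -0.2, -1.6]
width: 0.0217
grip_force: 36.0
```

>>> carry_out:
  increments: [0.01, 0, 0, -0.025, 0, 0, 0, 0.01, 0, 0, -0.065, 0, 0, 0, 0.01, 0, 0, -0.11, 0, 0, 0, 0.01, 0, 0, -0.15, 0, 0, 0, 0.01, 0, 0, -0.175, 0, 0, 0]

```text
t: 17.12
position: [0.585, 0.0589, 0.3006]
orientation: [3.139, -0.0, 1.544]
wrist_force: [-0.3, -0.4, -2.1]
width: 0.0215
grip_force: 35.9
```

```bash
python3 -c "
from h import *
inc([.566,-.298,.3],1.544)"
```

```text
at [0.585  0.0589 0.3006] [ 3.139 -0.     1.544] f [-0.27 -0.44 -2.09] w 0.0215 t 17.125
shift [-0.3573 -0.0093  0.0004] turn [ 0.003 -0.    -0.   ]
```

>>> carry_out:
  increments: [0.01, -0.03, -0.001, 0, 0, 0, 0, 0.01, -0.08, -0.002, 0, 0, 0, 0, 0.01, -0.135, -0.004, 0, 0, 0, 0, 0.01, -0.19, -0.005, 0, 0, 0, 0, 0.01, -0.24, -0.006, 0, 0, 0, 0]

```text
t: 17.75
position: [0.5717, -0.1828, 0.2984]
orientation: [3.141, 0.0, 1.543]
wrist_force: [1.3, 0.8, -0.9]
width: 0.0216
grip_force: 36.0
```

>>> carry_out:
  increments: [0.01, -0.05, -0.001, 0, 0, 0, 0, 0.01, -0.1, -0.002, 0, 0, 0, 0, 0.01, -0.15, -0.003, 0, 0, 0, 0, 0.01, -0.18, -0.003, 0, 0, 0, 0, 0.01, -0.2, -0.003, 0, 0, 0, 0]

```text
t: 18.38
position: [0.5631, -0.3823, 0.2979]
orientation: [-3.141, 0.0, 1.542]
wrist_force: [0.5, 0.9, -1.8]
width: 0.0215
grip_force: 36.0
```

```bash
python3 - <<'E'
from h import *
inc([.566,-.298,.3],1.544)
c=eyes.camera_params("wrist"); p,d=eyes.snapshot("wrist"); 
W=cloud("wrist",d,c); np.savez("pics/w2",W=W,d=d); cv2.imwrite("pics/w2.png",p[:,:,::-1])
P=W.reshape(-1,3); m=(d.ravel()>0)&(abs(P[:,2]-.05)<.006)&(abs(P[:,0]-.565)<.06)&(abs(P[:,1]+.298)<.06)
q=P[m]; print(len(q),cv2.minAreaRect(q[:,:2].astype(np.float32)),np.median(q[:,2]))
u=(cv2.cvtColor(p,cv2.COLOR_RGB2GRAY)); 
m=(d>0)&(W[...,2]<.042)&(abs(W[...,0]-.565)<.028)&(abs(W[...,1]+.298)<.028)
vv,uu=np.nonzero(m); print(len(uu),uu.mean(),vv.mean())
E
```

```text
at [ 0.5631 -0.3823  0.2979] [-3.141  0.     1.542] f [ 0.53  0.9  -1.77] w 0.0215 t 18.375
shift [ 0.0844  0.0005 -0.0021] turn [-0.001  0.    -0.002]
6439 ((0.5661380290985107, -0.2962222993373871), (0.08427636325359344, 0.08420936018228531), 5.895659446716309) 0.051488836547630146
386 323.71243523316065 121.24611398963731
```

View pics/w2.png

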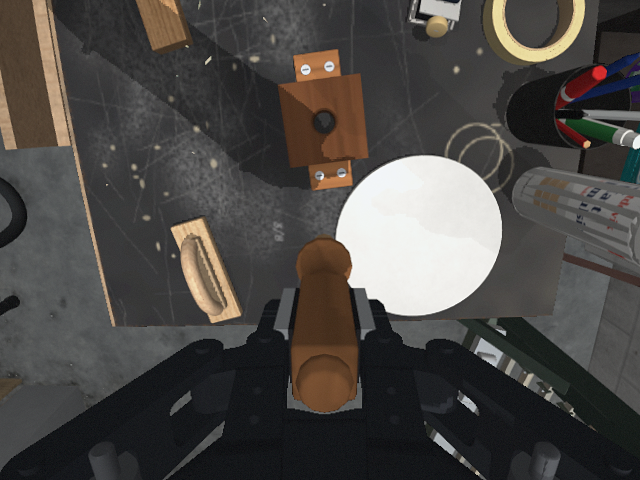

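The wrist view shows the spindle held straight, with its shoulder at (324,258) and the stand hole at (324,121). Now to find where the spindle sits in the jaws using the same camera.

```bash
python3 - <<'E'
from h import *
z=np.load("pics/w2.npz"); W,d=z["W"],z["d"]
B=W[225:420,285:365].reshape(-1,3); B=B[d[225:420,285:365].ravel()>0]
q=B[(B[:,2]>.2)&(B[:,2]<.4)&(B[:,1]>-.41)&(B[:,1]<-.35)]
for a in np.arange(.215,.36,.008):
    s=q[(q[:,2]>=a)&(q[:,2]<a+.008)]
    if len(s)>5: print(round(a,3),len(s),s.min(0)[:2].round(4),s.max(0)[:2].round(4))
E
```

```text
0.231 267 [ 0.5474 -0.3922] [ 0.5807 -0.3673]
0.239 927 [ 0.548  -0.3922] [ 0.5805 -0.368 ]
0.247 353 [ 0.5533 -0.3853] [ 0.5742 -0.3725]
0.255 107 [ 0.5565 -0.3816] [ 0.5717 -0.3752]
0.263 73 [ 0.5574 -0.3783] [ 0.5709 -0.3739]
0.271 128 [ 0.5538 -0.3756] [ 0.5753 -0.3727]
0.279 314 [ 0.5534 -0.3756] [ 0.5754 -0.3724]
0.287 379 [ 0.5489 -0.3754] [ 0.5803 -0.3717]
0.295 656 [ 0.5477 -0.3751] [ 0.5815 -0.3707]
0.303 762 [ 0.5486 -0.3751] [ 0.5806 -0.3706]
0.311 822 [ 0.5495 -0.3757] [ 0.5798 -0.371 ]
0.319 893 [ 0.5504 -0.3751] [ 0.579 -0.37 ]
0.327 1474 [ 0.5509 -0.3944] [ 0.5781 -0.3705]
0.335 2394 [ 0.5508 -0.3952] [ 0.5772 -0.3704]
0.343 1996 [ 0.5516 -0.392 ] [ 0.5765 -0.3704]
0.351 35 [ 0.5532 -0.3826] [ 0.5756 -0.3717]
0.359 543 [ 0.5548 -0.3772] [ 0.5748 -0.3712]
```

>>> carry_out:
  increments: [0.01, 0.025, 0, 0, 0, 0, 0, 0.01, 0.065, 0, 0, 0, 0, 0, 0.01, 0.0876, -0.0005, 0, 0, 0, 0, 0.01, 0.0876, -0.0005, 0.02, 0, 0, 0, 0.01, 0.0876, -0.0005, 0.05, 0, 0, 0]

```text
t: 19.05
position: [0.5664, -0.2924, 0.2491]
orientation: [3.139, 0.001, 1.545]
wrist_force: [1.0, 0.3, -0.7]
width: 0.0217
grip_force: 36.0
```

>>> carry_out:
  increments: [0.01, 0, 0, 0.03, 0, 0, 0, 0.01, 0, 0, 0.06, 0, 0, 0, 0.01, 0, 0, 0.078, 0, 0, 0, 0.01, 0, 0, 0.08, 0, 0, 0, 0.01, 0, 0, 0.08, 0, 0, 0]

```text
t: 19.68
position: [0.5661, -0.2931, 0.1691]
orientation: [3.141, 0.001, 1.544]
wrist_force: [-0.1, -1.2, -1.0]
width: 0.0216
grip_force: 36.0
```

```bash
python3 - <<'E'
from h import *
inc([.566,-.295,.117],1.544)
c=eyes.camera_params("wrist"); p,d=eyes.snapshot("wrist"); W=cloud("wrist",d,c); cv2.imwrite("pics/w3.png",p[150:450,170:480,::-1])
ok=d>0
s=W[ok&(abs(W[...,2]-.107)<.006)&(abs(W[...,0]-.565)<.03)&(abs(W[...,1]+.296)<.03)]
print("shoulder",s.min(0),s.max(0))
q=W[ok&(abs(W[...,2]-.05)<.006)&(abs(W[...,0]-.565)<.06)&(abs(W[...,1]+.298)<.06)]
print("stand",q.min(0),q.max(0),cv2.minAreaRect(q[:,:2].astype(np.float32)))
E
```

```text
at [ 0.5661 -0.2931  0.1691] [3.141e+00 1.000e-03 1.544e+00] f [-0.07 -1.17 -1.01] w 0.0216 t 19.675
shift [-0.0019 -0.      0.0521] turn [0.001 0.001 0.   ]
shoulder [ 0.55035245 -0.30354616  0.10351666] [ 0.58365914 -0.27793507  0.1129936 ]
stand [ 0.52070497 -0.34290632  0.04400274] [ 0.61144835 -0.25045391  0.05390261] ((0.5659422278404236, -0.2966901957988739), (0.08378005772829056, 0.08489424735307693), 5.773035526275635)
```

View pics/w3.png

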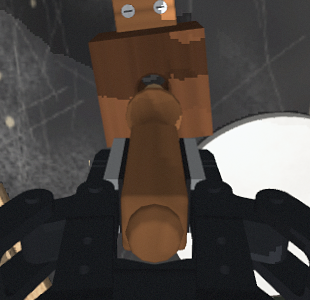

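The spindle sits over the hole, whose rim shows behind the shoulder at about (152,80) in the crop. It needs a 1–1.5 mm correction, then down.

>>> carry_out:
  increments: [0.01, -0.0015, -0.001, 0.002, 0, 0, 0, 0.01, -0.0015, -0.001, 0.008, 0, 0, 0, 0.01, -0.0015, -0.001, 0.016, 0, 0, 0, 0.01, -0.0015, -0.001, 0.024, 0, 0, 0, 0.01, -0.0015, -0.001, 0.024, 0, 0, 0]

```text
t: 20.35
position: [0.5641, -0.2942, 0.1432]
orientation: [-3.14, -0.001, 1.544]
wrist_force: [-1.2, -0.9, -2.2]
width: 0.0218
grip_force: 36.0
```

>>> carry_out:
  increments: [0.01, 0, 0, 0.006, 0, 0, 0, 0.01, 0, 0, 0.014, 0, 0, 0, 0.01, 0, 0, 0.021, 0, 0, 0, 0.01, 0, 0, 0.025, 0, 0, 0, 0.01, 0, 0, 0.025, 0, 0, 0]

```text
t: 20.98
position: [0.5644, -0.2944, 0.1189]
orientation: [-3.141, -0.0, 1.544]
wrist_force: [0.3, 0.3, -2.1]
width: 0.0216
grip_force: 36.0
```

>>> carry_out:
  increments: [0.01, 0, 0, 0.001, 0, 0, 0, 0.01, 0, 0, 0.0015, 0, 0, 0, 0.01, 0, 0, 0.0015, 0, 0, 0, 0.01, 0, 0, 0.0015, 0, 0, 0, 0.01, 0, 0, 0.0015, 0, 0, 0]

```text
t: 21.6
position: [0.5646, -0.2945, 0.1179]
orientation: [3.141, 0.0, 1.544]
wrist_force: [-0.6, -0.3, -0.8]
width: 0.022
grip_force: 36.0
```

>>> carry_out:
  increments: [0.025, 0, 0, 0.0005, 0, 0, 0, 0.03, 0, 0, 0.0005, 0, 0, 0, 0.045, 0, 0, 0.0005, 0, 0, 0, 0.055, 0, 0, 0.0005, 0, 0, 0, 0.055, 0, 0, 0.0005, 0, 0, 0]

```text
t: 22.22
position: [0.5646, -0.2946, 0.1173]
orientation: [3.142, 0.0, 1.544]
wrist_force: [-0.6, 1.0, -0.0]
width: 0.0548
grip_force: 0.0
```

>>> carry_out:
  increments: [0.055, 0, 0, -0.015, 0, 0, 0, 0.055, 0, 0, -0.05, 0, 0, 0, 0.055, 0, 0, -0.1, 0, 0, 0, 0.055, 0, 0, -0.15, 0, 0, 0, 0.055, 0, 0, -0.18, 0, 0, 0]

```text
t: 22.85
position: [0.5649, -0.2951, 0.3016]
orientation: [3.138, 0.002, 1.543]
wrist_force: [0.8, 0.6, -0.6]
width: 0.0549
grip_force: 0.0
```

>>> carry_out:
  increments: [0.055, -0.02, 0, 0, 0, 0, 0, 0.055, -0.06, 0, 0, 0, 0, 0, 0.055, -0.1, 0, 0, 0, 0, 0, 0.055, -0.1, 0, 0, 0, 0, 0, 0.055, -0.1, 0, 0, 0, 0, 0]

```text
t: 23.48
position: [0.5615, -0.3946, 0.2965]
orientation: [-3.14, -0.001, 1.543]
wrist_force: [-0.1, 0.2, 0.4]
width: 0.0551
grip_force: 0.0
```

```bash
python3 - <<'E'
from h import *
c=eyes.camera_params("wrist"); p,d=eyes.snapshot("wrist"); W=cloud("wrist",d,c); cv2.imwrite("pics/w4.png",p[:,:,::-1])
m=(d>0)&(abs(W[...,0]-.565)<.03)&(abs(W[...,1]+.296)<.03)&(W[...,2]>.06)
for a,b in((.05,.064),(.1,.15),(.16,.17)):
    s=W[m&(W[...,2]>a)&(W[...,2]<b)]; print(a,len(s),s.min(0).round(4),s.max(0).round(4),np.median(s,0).round(4))
E
```

```text
0.05 68 [ 0.5508 -0.3116  0.06  ] [ 0.5808 -0.2947  0.0639] [ 0.5645 -0.3084  0.0613]
0.1 69 [ 0.5555 -0.3077  0.1036] [ 0.575  -0.3067  0.1497] [ 0.5654 -0.3074  0.1237]
0.16 498 [ 0.557  -0.3056  0.1601] [ 0.5744 -0.2877  0.1681] [ 0.5655 -0.2965  0.1648]
```

View pics/w4.png

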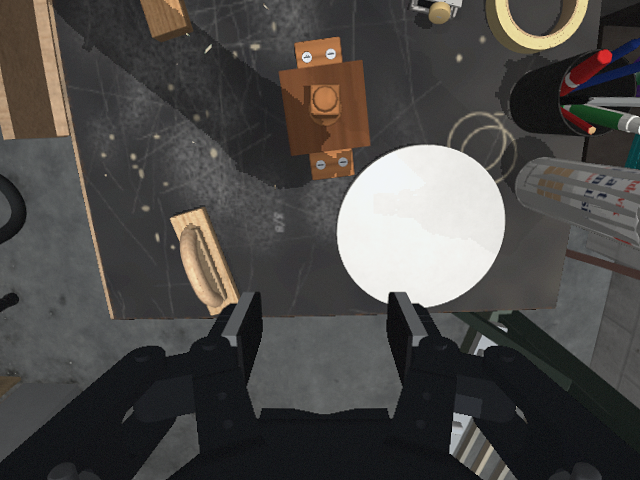

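The spindle stands upright in the stand at (324,100). Its top is at z 0.165 and centred over the hole, so it is fully home. Handing in.

```bash
python3 -c "
from workcell import job
print(job.hand_in())"
```

```text
the job is handed in; nothing more can be done
None
```

The spindle in bore 2 was the loose one: it rocked freely about 13 mm each way and now stands upright and fully home in the gluing stand. I pushed bores 3 and 4 away only (up to 4.7 N), and never rocked bore 1. The job is handed in, with no verdict returned.

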